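Empty the dry-clay tray into the reclaim tub

TASK

Take the wooden lid off the grey reclaim tub and rest it flat on the black turntable, then tip the tray of dry clay lumps into the tub so that every lump is in. Stand the empty tray upright on the wooden board, midway between the clay pot and the glass tumbler, and last put the lid back on the tub, fully seated. Leave the pot, the tumbler, the drinks can and the blue bowl where they are.

Things in the scene. Friction and masses are not known exactly. Their poses are not given: they have to be found in the camera images.
- tub: Square grey plastic reclaim tub, fixed to the table: 160 x 160 mm outside, 120 mm high, open top, walls and floor 5 mm (mouth 150 x 150), with a rim band reaching 176 mm across near the top (z 104 to 116). Origin: centre of its underside; z up, x and y along its sides. It stands on the robot's left or right.
- lid: Loose square wooden lid, about 0.3 kg, at first seated on the tub, sides parallel to it. Plate 180 x 180 mm (z 10 to 20); under it a plug 134 x 134 mm (z 0 to 10) that drops into the tub's mouth with 8 mm play each side. Origin: centre of the plug's underside, z up. Seated, the origin is 110 mm above the tub's underside.
- lid_grip (a point): Centre of the wooden grip block on top of the lid: 22 mm wide (lid x), 70 mm long (lid y), 36 mm high; 38 mm above the lid's origin. Axes as the lid's.
- wheel: Black round turntable (banding wheel), fixed to the table and not turning: disc of 160 mm diameter, flat top 45 mm above its origin, which is the centre of its underside on the table.
- tray: Loose plywood tray, about 0.25 kg, with five lumps in it. 144 mm long (tray x, -74 to +70), 100 mm wide (y), walls 45 mm high on three sides; the end at -x is open (spout; at first roughly towards the robot): the 4 mm floor rises over the last 40 mm as a ramp (0.28 rad). Tipped spout-down by about 1.1 rad it empties. Origin: centre of the underside, z up.
- tray_handle (a point): Centre of the tray's wooden bridge handle, a bar along tray y, 18 mm wide (x), 24 mm high, 90 mm free between two plywood uprights; 100 mm straight above the tray's origin. Axes as the tray's.
- tray_spout (a point): Middle of the tray's spout lip (tray x = -73, 14 mm above its underside). Axes as the tray's.
- board: Wooden board lying fixed on the table beyond the turntable, 140 mm (board x) x 360 mm (board y) x 12 mm thick. Origin: centre of its underside, z up. The pot and the tumbler stand near its two ends, about 140 mm either side of its middle; which is at which end varies.
- pot: Grey clay pot standing on the board, rim diameter 80 mm, 95 mm high. Origin: centre of its underside. Not to be moved.
- tumbler: Clear glass tumbler standing on the board, rim diameter 68 mm, 125 mm high. Origin: centre of its underside. Not to be moved.
- lump0_mid (a point): Centre of a loose dry clay lump, a rounded lump 29 mm wide, 26 mm high, about 20 g; at first it lies in the tray.
- lump1_mid (a point): Centre of a loose dry clay lump, a rounded lump 29 mm wide, 26 mm high, about 20 g; at first it lies in the tray.
- lump2_mid (a point): Centre of a loose dry clay lump, a rounded lump 29 mm wide, 26 mm high, about 20 g; at first it lies in the tray.
- lump3_mid (a point): Centre of a loose dry clay lump, a rounded block 26 x 24 x 24 mm, about 20 g; at first it lies in the tray.
- lump4_mid (a point): Centre of a loose dry clay lump, a rounded block 26 x 24 x 24 mm, about 20 g; at first it lies in the tray.
- can: Bystander: plain drinks can, diameter 66 mm, 115 mm high, upright. Origin: centre of its underside.
- bowl: Bystander: blue plastic bowl, rim diameter 120 mm, 55 mm high. Origin: centre of its underside.
Things that resemble listed ones, but are neither listed nor needed, are in the scene too. What is shaped like the tray but red is not meant. What is shaped like the wheel but red is not meant.

How it is judged:
By the outcome, as a careful person would: the job done as asked, in the order asked, and still so for the second after the job is handed in, with the robot touching nothing.
It also fails if it takes over 72 s, if anything falls off the work surface, if the arm or the gripper's body presses on something with over 40 N, if the wrist force passes 120 N, or if a joint passes its speed limit or range.

ROBOT

A 7-joint arm with a two-finger parallel gripper is mounted at the origin on the work surface. World frame = base frame: x ahead of the robot, y to its left, z up, the work surface at z = 0. Lengths are in m, angles in rad, forces in N, time in s.
With the tool pointing down it reaches from about 0.425 to 0.825 m from the base axis. Payload 3.6 kg.
Tool frame: the origin (TCP) lies where the fingers leave the gripper's body, on its centre line; the fingertips stand 73 mm ahead of it and the grasp point (between the pads) lies 54 mm ahead of it; x points along the fingers, y is the direction in which the jaws open and shut, and the axes are right-handed (so a half turn about x gives the same grasp; the last joint's range is limited). The gripper opens to 85 mm and grips with 20 to 120 N. Pads are 22 mm wide; open, the fingers measure 114 mm over their backs; the gripper's body (76 mm by 85 mm) begins 54 mm behind the grasp point. The pads swing forward as they close: fully open they stand 13 mm farther back than shut.
Start: joints at [-1.163, 0.615, -0.013, 1.423, 0.008, 1.103, -0.04], TCP at [0.273, 0.59, 0.304] pointing down, gripper open.
Joint ranges: [-3.12, 3.12], [-0.3, 2.06], [-1.34, 1.32], [0.26, 2.42], [-1.36, 4.5], [0.01, 1.98], [-2.84, 2.84]. Speed limits (rad/s): [2.79, 2.79, 3.14, 3.14, 3.14, 3.14, 3.14].

INTERFACE

Orientations are given as a unit quaternion [x, y, z, w].
In Python, from station import arm, snapshot, camera_info, ticket gives the robot as it stands. Calls block until the motion is done:
- arm.movep(position, orientation): joint-space move of the TCP to a pose.
- arm.line_to(position, velocity=0.15, ori=None): straight line of the TCP; ori=None keeps the orientation; velocity is the mean speed in m/s.
- arm.move_j(angles): joint-space move.
- arm.move_gripper(opening, effort=None): opening from 0.0 (shut) to 1.0 (fully open); effort is the grip in N (None keeps the last); returns when the fingers have stopped.
- arm.pause(seconds).
- arm.ik(position, orientation): joint angles nearest the present ones, or None.
- snapshot(name): name is "scene" or "top"; returns the picture (384x512x3 uint8, blue, green, red); there is no depth.
- camera_info(name): a dict with "fx", "fy", "cx", "cy" (pixels), "R" (3x3) and "t" (3): a world point X has camera coordinates R X + t. Camera axes: x right, y down, z forward; pixel columns grow to the right and rows downward; lengths in m; the calibration is good to about 2 mm. A picture is of the moment at which its call begins. camera_info takes no time and is no camera call.
A pose or a line that the arm cannot do raises arm.MotionError and nothing moves.
- ticket.finish_job(): hands the job in, once; it reports no verdict.
Readings, each from a call of its own:
- arm.read_time(): time.
- arm.read_joint_positions(): joint angles.
- arm.read_dq(): joint speeds.
- arm.read_effort(): joint torques, N m.
- arm.read_tool_pos(): TCP position.
- arm.read_eef_rot(): TCP orientation.
- arm.read_ft_force(): force on the tool from outside, world axes, zero at the start.
- arm.read_wrist_torque(): the same for the moment, N m.
- arm.read_opening(): opening from 0.0 (shut) to 1.0 (fully open).
Only numpy, scipy, OpenCV 4.12 (cv2) and the standard library are available. Lean on these libraries where they do the work, as an engineer would, in place of code of your own. Each camera call takes 0.05 s, during which the arm holds its last target. There are 200 camera calls.

## Working session

There is one attempt and no reset: what is moved stays moved. The work goes in short steps, each a Python script; the robot and the scene stay as the last script left them, time stands still between calls to the robot, and variables do not carry over. Pictures are saved under pics/ and viewed, about 8 in all and at most 12, crops included, and the job is handed in when it is done.

```bash
mkdir -p pics; ls
python3 - <<'E'
from station import arm, snapshot, camera_info
import cv2,numpy as np
for n in("scene","top"):
    im=snapshot(n); cv2.imwrite(f"pics/{n}0.png",im)
    c=camera_info(n); R=np.array(c["R"]);t=np.array(c["t"]);print(n,c["fx"],c["fy"],c["cx"],c["cy"],R.round(4).tolist(),t.round(4), (-R.T@t).round(3))
print(arm.read_tool_pos(),arm.read_eef_rot(),arm.read_time())
E
```

```text
pics
scene 432.6300998053715 432.6300998053715 260.50065546258895 199.6926259603037 [[-0.8764, 0.4816, -0.0063], [0.2656, 0.4723, -0.8404], [-0.4018, -0.7382, -0.5419]] [ 0.3989 -0.0358  1.5409] [0.978 0.962 0.807]
top 416.5869249823583 416.5869249823583 256.34363069684036 189.11317164708646 [[0.0139, -0.9998, -0.0106], [-0.988, -0.0121, -0.1537], [0.1535, 0.0127, -0.9881]] [0.0319 0.4506 1.467 ] [0.22  0.019 1.519]
[0.2729635  0.58931809 0.30285989] [ 0.15134244  0.6907061  -0.15296001  0.69037945] 0.1
```

View pics/scene0.png

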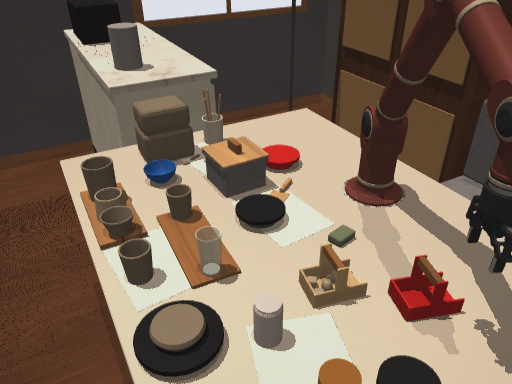

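View pics/top0.png

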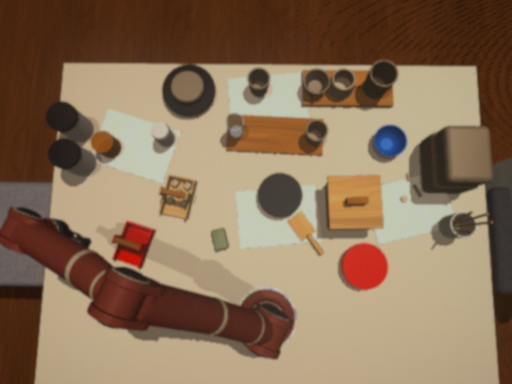

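The scene picture shows the tub with its lid at (236,165), the wheel at (261,211), the plywood tray at (333,280), the board at (198,245), the pot at (180,203) and the tumbler at (209,252). In the top picture these are at: lid (355,203), wheel (280,195), tray (178,198), board (275,136), tumbler (236,131), pot (316,132).

```bash
cat > h.py <<'E'
import cv2,numpy as np
from station import arm,snapshot,camera_info,ticket
def ray(n,uv,z):
    c=camera_info(n);R=np.array(c["R"]);t=np.array(c["t"])
    uv=np.atleast_2d(uv).astype(float)
    d=np.c_[(uv[:,0]-c["cx"])/c["fx"],(uv[:,1]-c["cy"])/c["fy"],np.ones(len(uv))]@R
    o=-R.T@t
    return (o+d*((z-o[2])/d[:,2])[:,None])[:,:2]
def proj(n,X):
    c=camera_info(n);p=np.atleast_2d(X)@np.array(c["R"]).T+np.array(c["t"])
    return np.c_[p[:,0]/p[:,2]*c["fx"]+c["cx"],p[:,1]/p[:,2]*c["fy"]+c["cy"]]
def blob(n,im,roi,lo,hi,z):
    """largest blob in roi(x0,y0,x1,y1) by HSV range -> minAreaRect in world on plane z (mm,deg)"""
    x0,y0,x1,y1=roi
    m=cv2.inRange(cv2.cvtColor(im,cv2.COLOR_BGR2HSV)[y0:y1,x0:x1],lo,hi)
    cs,_=cv2.findContours(m,cv2.RETR_EXTERNAL,cv2.CHAIN_APPROX_NONE)
    k=max(cs,key=cv2.contourArea)[:,0]+[x0,y0]
    w=ray(n,k,z)*1000
    return k,cv2.minAreaRect(w.astype(np.float32))
E
python3 - <<'E'
from h import *
t=cv2.imread("pics/top0.png");s=cv2.imread("pics/scene0.png")
H=cv2.cvtColor(t,cv2.COLOR_BGR2HSV)
for p in [(340,190),(355,202),(280,195),(270,145),(175,212),(173,193),(180,185),(186,185),(316,132),(236,131),(300,220),(260,230)]: print(p,H[p[1],p[0]])
for nm,roi,lo,hi,z in [("lid",(320,170,388,235),(5,90,90),(25,255,255),.130),("wheel",(250,165,310,225),(0,0,0),(180,255,75),.045),("board",(220,110,330,160),(3,110,50),(25,255,255),.012)]:
    k,r=blob("top",t,roi,lo,hi,z);print(nm,r);cv2.drawContours(t,[k],-1,(0,255,0),1) if 0 else None
a=cv2.resize(t[165:230,150:210],None,fx=6.5,fy=6.5,interpolation=cv2.INTER_CUBIC)
b=cv2.resize(s[240:310,290:375],None,fx=4.5,fy=4.5,interpolation=cv2.INTER_CUBIC)
c=cv2.resize(t[110:165,220:335],None,fx=3.2,fy=3.2,interpolation=cv2.INTER_CUBIC)
o=np.zeros((600,790,3),np.uint8);o[:a.shape[0],:a.shape[1]]=a;o[:b.shape[0],400:400+b.shape[1]]=b;o[424:600,:368]=c[:176];
d=cv2.resize(t[170:236,320:390],None,fx=3.8,fy=3.8,interpolation=cv2.INTER_CUBIC);o[330:330+d.shape[0],450:450+d.shape[1]]=d
cv2.imwrite("pics/c1.png",o)
E
```

```text
(340, 190) [ 16 159 199]
(355, 202) [ 13 181 144]
(280, 195) [15 52 69]
(270, 145) [ 14 184 155]
(175, 212) [ 17 141 193]
(173, 193) [ 14 176 145]
(180, 185) [ 17 138 187]
(186, 185) [ 16  89 177]
(316, 132) [16 90 79]
(236, 131) [ 24  19 137]
(300, 220) [ 18 152 198]
(260, 230) [ 37  28 201]
lid ((396.74005126953125, -292.192626953125), (182.3309783935547, 181.8386993408203), 0.7628905177116394)
wheel ((428.898681640625, -43.595794677734375), (144.2723388671875, 143.04043579101562), 0.7424323558807373)
board ((660.7343139648438, -26.86077880859375), (357.6996765136719, 137.49169921875), 87.47193145751953)
```

View pics/c1.png

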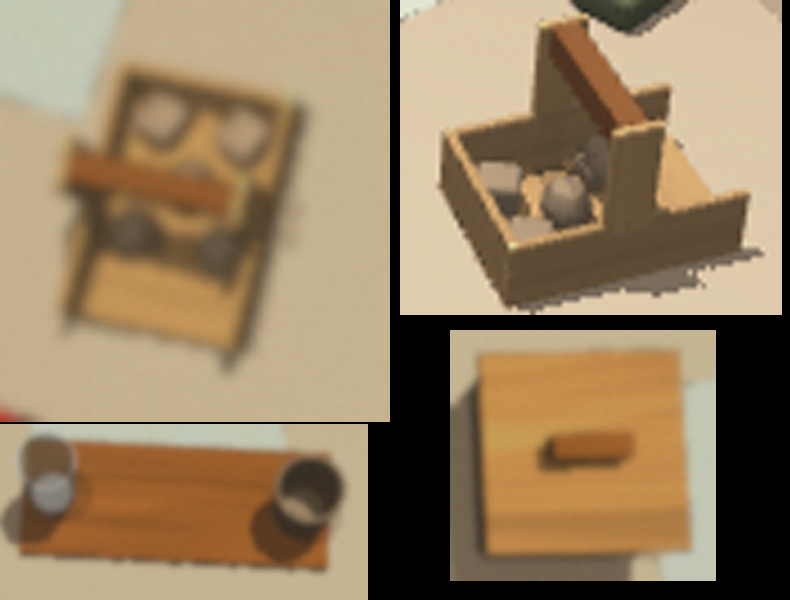

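The enlarged crop gives clean edges. The lid has its grip along world y. The tray's bar runs from (160,190) to (186,195) in the top view, so its yaw is about -10°, with the spout towards the robot. The tumbler is at the left end of the board and the pot at the right. Next I'll measure the remaining items and check IK.

```bash
cat >> h.py <<'E'
from scipy.spatial.transform import Rotation as Ro
def tool(yaw,tilt=0.,sgn=1):
    """tool down over object with yaw, then tilted (rotation -tilt about object y); jaws along object x*sgn"""
    B=Ro.from_euler('z',yaw)*Ro.from_euler('y',-tilt)
    y=np.array([sgn,0,0.]);x=np.array([0,0,-1.])
    return (B*Ro.from_matrix(np.c_[x,y,np.cross(x,y)]))
def tcp(grasp,yaw,tilt=0.,sgn=1):
    r=tool(yaw,tilt,sgn); return np.array(grasp)-0.054*r.as_matrix()[:,0], r.as_quat()
def pour(lip,yaw,tilt,sgn):
    B=Ro.from_euler('z',yaw)*Ro.from_euler('y',-tilt)
    return tcp(np.array(lip)+B.apply([.073,0,.086]),yaw,tilt,sgn)
E
python3 - <<'E'
from h import *
t=cv2.imread("pics/top0.png");s=cv2.imread("pics/scene0.png")
k,r=blob("top",t,(250,165,310,225),(0,0,0),(180,255,105),.045);print("wheel",r)
k,r=blob("top",t,(150,165,205,225),(0,158,90),(15,255,255),.112);print("handle",r,k.min(0),k.max(0))
k,r=blob("scene",s,(300,235,375,310),(0,140,40),(12,255,255),.112);print("handle scene",r,k.min(0),k.max(0))
k,r=blob("top",t,(340,190,370,215),(0,150,60),(14,255,175),.166);print("grip",r,k.min(0),k.max(0))
# tray corner px from crop (scale 6.5): top rim z .045
C=np.array([(125,68),(297,98),(68,322),(232,362)])/6.5-.4+[150,165]
w=ray("top",C,.045)*1000;print("rim corners",w.round(0).tolist(), np.degrees(np.arctan2(*(w[:2].mean(0)-w[2:].mean(0))[::-1])))
f=lambda p:np.array(p)/3.2-.35+[220,110-424/3.2]
print("pot rim",ray("top",f((310,490)),.107),"tumb rim",ray("top",f((47,462)),.137),"tumb base",ray("top",f((53,494)),.016))
# scene-view checks (rims) pot rim c (180,190) ; tumbler rim (209,234)
b=cv2.resize(s[175:285,150:240],None,fx=5,fy=5,interpolation=cv2.INTER_CUBIC)
c=cv2.resize(t[110:165,220:335],None,fx=2.9,fy=2.9,interpolation=cv2.INTER_CUBIC)
o=np.zeros((560,790,3),np.uint8);o[:550,:450]=b;o[:c.shape[0],455:455+c.shape[1]]=c;cv2.imwrite("pics/c2.png",o)
for sg in(1,-1):
    print(sg,"lid",np.round(arm.ik(*tcp([.397,-.292,.154],0,0,sg)),2),"tray",np.round(arm.ik(*tcp([.41,.21,.1],-.17,0,sg)),2),"place",np.round(arm.ik(*tcp([.66,-.02,.112],-.04,0,sg)),2))
    for yaw in np.arange(-3.1,3.1,.3):
        L=np.array([.397,-.292,.16])+.025*np.array([np.cos(yaw),np.sin(yaw),0])
        q=[arm.ik(*pour(L,yaw,a,sg)) for a in(0,.6,1.1,1.25)]
        if sum(x is not None for x in q)>=3: print(round(yaw,2),[None if x is None else np.round(x,1).tolist() for x in q])
E
```

```text
wheel ((428.6422119140625, -44.194732666015625), (151.616455078125, 154.9933624267578), 64.06555938720703)
handle ((422.9202880859375, 323.2106628417969), (82.05425262451172, 16.17967414855957), 79.39118957519531) [161 189] [184 196]
handle scene ((444.2335510253906, 335.4210510253906), (36.91490173339844, 7.937498569488525), 76.7483901977539) [327 255] [333 265]
grip ((394.5960998535156, -291.38482666015625), (19.735803604125977, 68.50724029541016), 0.7261658310890198) [346 198] [367 204]
rim corners [[496.0, 354.0], [480.0, 258.0], [354.0, 379.0], [334.0, 288.0]] -10.778064942989982
pot rim [[ 0.65009915 -0.17094079]] tumb rim [[0.66913284 0.1156533 ]] tumb base [[0.66980583 0.11627037]]
1 lid [ 0.25  0.55  0.5   1.99 -0.4   0.7   1.01] tray [-0.69  0.58  0.24  2.12 -0.29  0.48 -0.39] place [-0.19  0.8   0.33  1.54 -0.31  0.86  0.22]
-3.1 [[-0.1, 0.5, 1.1, 2.1, -0.5, 0.9, -1.7], [-0.1, 0.8, 1.1, 1.6, -0.2, 1.5, -2.1], [-0.1, 1.1, 1.1, 1.3, -0.1, 1.8, -2.0], [-0.1, 1.2, 1.1, 1.2, 0.0, 1.9, -2.0]]
-2.8 [[0.0, 0.5, 1.1, 2.0, -0.6, 1.0, -1.4], [-0.2, 0.8, 1.1, 1.7, -0.1, 1.3, -1.9], [-
[... 3111 characters left out ...]
-0.6], [0.6, 0.8, 0.9, 1.9, -1.2, 1.9, -0.3], [0.7, 0.8, 0.7, 1.9, -1.2, 1.9, -0.2]]
1.1 [[-0.2, 0.5, 0.9, 1.9, -0.5, 1.0, -1.1], [0.2, 0.7, 1.1, 1.8, -1.0, 1.6, -0.4], [0.6, 0.8, 0.8, 1.7, -1.0, 1.9, -0.3], [0.8, 0.9, 0.6, 1.7, -1.0, 2.0, -0.3]]
1.4 [[-0.4, 0.6, 1.3, 2.0, -0.7, 1.1, -0.5], [0.2, 0.7, 1.1, 1.7, -0.9, 1.7, -0.2], [0.7, 0.8, 0.6, 1.5, -0.8, 2.0, -0.3], [0.9, 0.9, 0.2, 1.5, -0.8, 1.9, -0.4]]
1.7 [[-0.3, 0.4, 1.0, 2.0, -0.5, 0.9, -0.5], [0.2, 0.7, 1.0, 1.7, -0.7, 1.7, -0.0], [0.8, 0.9, 0.2, 1.4, -0.6, 2.0, -0.4], [1.0, 1.0, -0.2, 1.3, -0.5, 2.0, -0.6]]
2.0 [[-0.1, 0.3, 0.7, 2.1, -0.3, 0.8, -0.4], [0.2, 0.7, 0.9, 1.6, -0.6, 1.7, 0.1], [1.0, 1.0, -0.6, 1.2, -0.2, 2.0, -0.7], None]
```

View pics/c2.png

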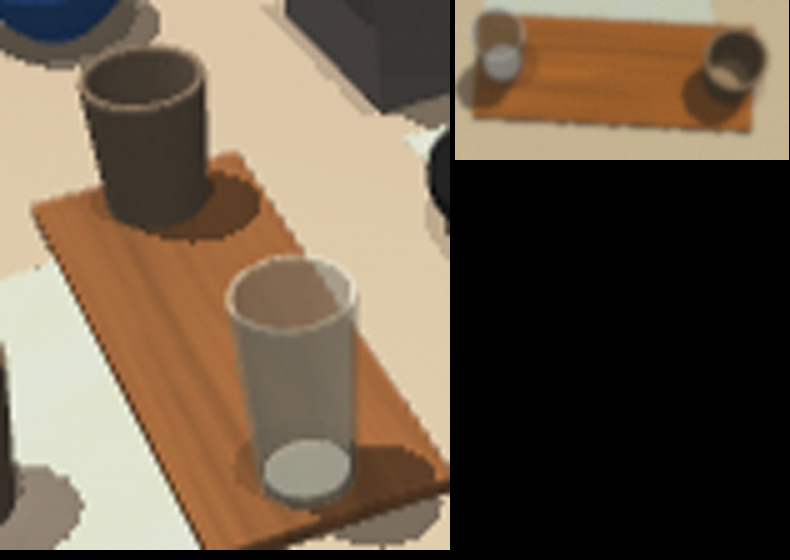

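The crop shows the pot rim centre at scene pixel (179,191), the tumbler rim at (208,234) and the tumbler base at (212,269). The geometry is good enough to start with the lid.

```bash
cat >> h.py <<'E'
LID=np.array([.3965,-.292,.110]);LY=.0133;WHEEL=np.array([.4286,-.044,.045])
GR=np.array([0,0,.044])
def st(m):
    print(m,"t%.1f"%arm.read_time(),"pos",np.round(arm.read_tool_pos(),4),"F",np.round(arm.read_ft_force(),1),"open %.3f"%arm.read_opening())
E
python3 - <<'E'
from h import *
print("handle scene",ray("scene",[334.4,256.7],.112),"pot",ray("scene",[178.6,190.6],.107),"tumb",ray("scene",[208.4,233.8],.137),ray("scene",[211.6,269.4],.016))
P=lambda o,dz:tcp(o+GR+[0,0,dz],LY,0,1)
print(arm.ik(*P(WHEEL,0)))
arm.move_gripper(1.0,60)
arm.movep(*P(LID,.10));st("above")
arm.line_to(P(LID,0)[0],.12);st("at lid")
arm.move_gripper(0.0,60);st("gripped")
arm.line_to(P(LID,.09)[0],.12);st("lifted")
arm.line_to(P(WHEEL,.10)[0],.2);st("over wheel")
cv2.imwrite("pics/s1.png",snapshot("scene"))
arm.line_to(P(WHEEL,.012)[0],.12);st("near")
E
```

```text
handle scene [[0.42878993 0.33067072]] pot [[ 0.65486266 -0.16171228]] tumb [[0.67435218 0.12452617]] [[0.67417868 0.12411015]]
[-0.06433088  0.56547015  0.16671424  2.20490103 -0.23759689  0.38738461
  0.31068414]
above t3.4 pos [ 0.3972 -0.2913  0.3078] F [ 0.4 -0.4  0.4] open 1.003
at lid t4.4 pos [ 0.3968 -0.2924  0.2086] F [ 0.1 -0.3 -0.1] open 0.999
gripped t5.0 pos [ 0.3973 -0.2923  0.2086] F [0.3 0.7 3.6] open 0.249
lifted t5.9 pos [ 0.396  -0.2914  0.297 ] F [ 0.2 -0.4 -3.5] open 0.249
over wheel t7.3 pos [ 0.4286 -0.0452  0.2433] F [ 0.4  1.4 -2.8] open 0.243
near t8.3 pos [ 0.429  -0.0443  0.1554] F [ 0.8 -1.  -3. ] open 0.244
```

View pics/s1.png

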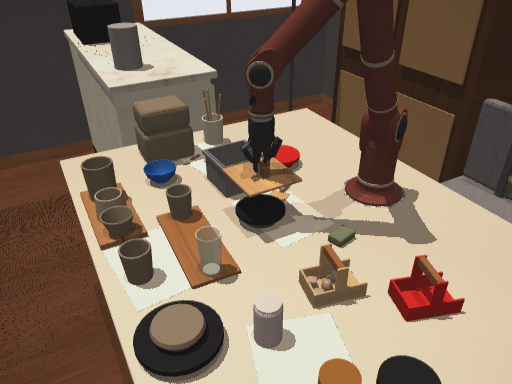

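The lid is held level in front of the tub and above the wheel at (261,170). The two views disagree by a constant (5, 8) mm or so. I'll set the lid down, then check each camera against points known from the robot.

Run:
```python
from h import *
P=lambda o,dz:tcp(o+GR+[0,0,dz],LY,0,1)
arm.line_to(P(WHEEL,.001)[0],.04);st("down")
arm.move_gripper(1.0,60);st("released")
arm.line_to(P(WHEEL,.12)[0],.2);st("up")
# drop to the tray side, stop above tray
H=np.array([.426,.327,.101]);yaw=-.187
arm.movep(*tcp(H+[0,0,.12],yaw,0,-1));st("above tray")
t=snapshot("top");s=snapshot("scene");cv2.imwrite("pics/top2.png",t);cv2.imwrite("pics/s2.png",s)
k,r=blob("top",t,(240,160,318,230),(8,120,110),(25,255,255),.065);print("lid on wheel top",r)
k,r=blob("top",t,(265,180,300,210),(0,150,60),(14,255,175),.101);print("grip top",r)
k,r=blob("scene",s,(200,160,330,250),(5,120,90),(25,255,255),.065);print("lid scene",r)
# base plate ring check
g=[]
for n,im in(("top",t),("scene",s)):
    im=im.copy();a=np.linspace(0,2*np.pi,60)
    for R_,z in((.095,0.),):
        cv2.polylines(im,[np.round(proj(n,np.c_[R_*np.cos(a),R_*np.sin(a),0*a+z])*8).astype(int)],True,(0,255,0),1,cv2.LINE_AA,3)
    tp=np.r_[arm.read_tool_pos()];p=proj(n,[tp,tp-[0,0,.073]]);[cv2.circle(im,tuple(np.round(q).astype(int)),2,(255,0,255),-1) for q in p];print(n,p.round(1))
    g.append(im)
A=g[0][140:380,60:320];B=g[1][120:360,250:510]
o=np.hstack([cv2.resize(A,(400,370),interpolation=cv2.INTER_CUBIC),cv2.resize(B,(400,370),interpolation=cv2.INTER_CUBIC)]);cv2.imwrite("pics/c3.png",o)
```

```text
down t8.7 pos [ 0.4285 -0.044   0.1439] F [ 0.3  0.4 -2.4] open 0.250
released t9.3 pos [ 0.4286 -0.044   0.144 ] F [ 0.3  1.1 -0.3] open 0.997
up t10.1 pos [ 0.428  -0.0436  0.2623] F [0.1 0.1 0.3] open 0.999
above tray t11.6 pos [0.4264 0.3256 0.2742] F [ 0.2 -0.9  0.5] open 1.001
lid on wheel top ((409.15228271484375, -59.15001678466797), (205.92640686035156, 201.61080932617188), 0.8271934390068054)
grip top ((423.94580078125, -44.57062530517578), (20.82886505126953, 68.79816436767578), 0.7157695889472961)
lid scene ((398.1507568359375, -37.48399353027344), (246.69802856445312, 184.47860717773438), 1.0679893493652344)
top [[160.6 183.5]
 [166.  187.3]]
scene [[340.  200. ]
 [337.1 226. ]]
```

View pics/c3.png

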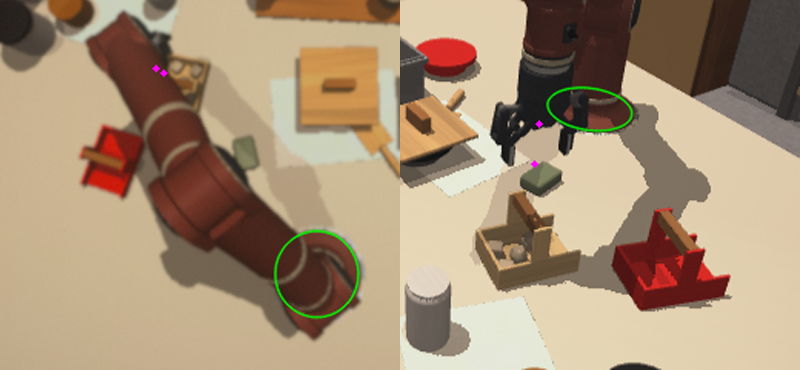

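The scene camera agrees with the robot: the projected TCP falls midway between the fingers. The top camera reads about (5, 8) mm low, so from here I'll trust the scene view. The lid rests on the wheel, and the tray is below the open gripper. Next: grasp and lift the tray, and recheck the tub position from the scene view.

Run:
```python
from h import *
s0=cv2.imread("pics/scene0.png")
k,r=blob("scene",s0,(195,130,275,190),(5,110,90),(25,255,255),.130);print("lid0 scene",r)
ap=cv2.approxPolyDP(k.reshape(-1,1,2),4,True)[:,0];print(ap.tolist(),(ray("scene",ap,.13)*1000).round().tolist())
H=np.array([.4288,.3302,.101]);yaw=-.187
arm.line_to(tcp(H+[0,0,.06],yaw,0,-1)[0],.15)
arm.line_to(tcp(H,yaw,0,-1)[0],.1);st("at tray")
arm.move_gripper(0.0,80);st("grip")
arm.line_to(tcp(H+[0,0,.02],yaw,0,-1)[0],.05);st("lift")
arm.line_to(tcp(H+[0,0,.17],yaw,0,-1)[0],.12);st("high");print(arm.read_joint_positions())
cv2.imwrite("pics/s3.png",snapshot("scene"))
for yw in(-2.3,-2.6,-2.9):
    L=np.array([.400,-.285,.16])+.025*np.array([np.cos(yw),np.sin(yw),0])
    print(yw,[None if (q:=arm.ik(*pour(L+[0,0,-.035*(a>1)],yw,a,-1))) is None else np.round(q,2).tolist() for a in(0,.5,1.1,1.3)])
```

```text
lid0 scene ((401.731201171875, -289.32183837890625), (185.5541229248047, 201.2522735595703), 0.9763858914375305)
[[268, 156], [245, 137], [202, 147], [223, 168]] [[321.0, -190.0], [319.0, -367.0], [491.0, -367.0], [491.0, -188.0]]
at tray t13.0 pos [0.4292 0.3305 0.1556] F [-0.5  0.   0.1] open 0.999
grip t13.6 pos [0.4286 0.3303 0.1552] F [-0.6 -0.4  1.5] open 0.197
lift t14.2 pos [0.4288 0.3301 0.1752] F [ 0.6 -0.1 -3.4] open 0.198
high t15.6 pos [0.4284 0.3299 0.3241] F [-0.5 -0.1 -3.2] open 0.193
[-0.68427346  0.42449827 -0.01810548  1.71177569  0.00879122  1.00742057
  2.24913821]
-2.3 [[0.19, 0.49, 0.87, 1.9, -0.45, 0.97, 2.11], [-0.13, 0.52, 0.81, 1.86, 0.16, 0.97, 1.36], [-0.33, 0.87, 0.74, 1.79, 0.48, 1.19, 0.89], [-0.38, 1.01, 0.75, 1.75, 0.52, 1.29, 0.83]]
-2.6 [[0.14, 0.44, 0.9, 1.97, -0.43, 0.93, 1.8], [-0.12, 0.57, 0.86, 1.8, 0.05, 1.12, 1.21], [-0.22, 0.94, 0.76, 1.6, 0.3, 1.44, 0.91], [-0.24, 1.08, 0.77, 1.53, 0.35, 1.56, 0.89]]
-2.9 [[-0.0, 0.46, 1.07, 2.04, -0.5, 0.94, 1.58], [-0.09, 0.62, 0.89, 1.74, -0.05, 1.26, 1.04], [-0.1, 1.02, 0.81, 1.44, 0.14, 1.67, 0.89], [-0.11, 1.16, 0.83, 1.33, 0.2, 1.8, 0.92]]
```

View pics/s3.png

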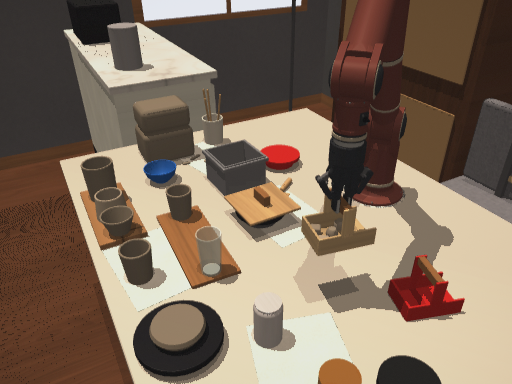

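The tray is held level with the lumps in it at (338,230), the lid sits on the wheel at (262,202), and the tub is open at (236,165). Carrying it to the tub and pouring.

Run:
```python
from h import *
yw=-2.6;T=np.array([.401,-.284,0]);d=np.array([np.cos(yw),np.sin(yw),0])
L=T+.025*d+[0,0,.165]
def go(pq,v): arm.line_to(pq[0],v,ori=pq[1])
try:
    go(tcp([.50,.12,.29],-1.0,0,-1),.2);st("w1")
    go(tcp([.50,-.12,.29],-1.9,0,-1),.2);st("w2")
except arm.MotionError as e: print("err",e); raise SystemExit
try:
    go(pour(L,yw,0,-1),.15)
except arm.MotionError as e: print("err",e); arm.movep(*pour(L,yw,0,-1))
st("at pour");print(np.round(arm.read_joint_positions(),2))
cv2.imwrite("pics/s4.png",np.hstack([snapshot("scene")[60:310,120:420],snapshot("top")[100:350,220:500]]))
```

```text
w1 t16.9 pos [0.4995 0.1219 0.3437] F [-0.1  1.1 -3.5] open 0.195
w2 t18.2 pos [ 0.5003 -0.1182  0.3438] F [-0.1  0.7 -3.7] open 0.200
at pour t20.3 pos [ 0.3177 -0.334   0.305 ] F [ 0.7 -0.8 -3.7] open 0.197
[ 0.24  0.39  0.73  1.96 -0.33  0.91  1.68]
```

View pics/s4.png

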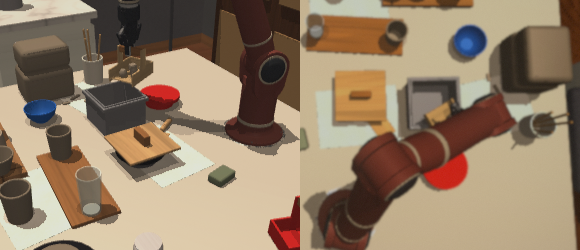

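The spout is over the tub mouth and the tray body extends towards the robot. Now tipping it about the lip.

Run:
```python
from h import *
yw=-2.6;T=np.array([.401,-.284,0]);d=np.array([np.cos(yw),np.sin(yw),0])
def go(pq,v): arm.line_to(pq[0],v,ori=pq[1])
for a,z in[(.2,.16),(.4,.145),(.6,.135),(.8,.128),(1.0,.125),(1.2,.125)]:
    p=pour(T+.025*d+[0,0,z],yw,a,-1)
    try: go(p,.05)
    except arm.MotionError as e: print(a,e); arm.movep(*p)
st("tipped")
arm.pause(.6)
cv2.imwrite("pics/s5.png",np.hstack([snapshot("scene")[60:310,120:420],snapshot("top")[100:350,220:500]]));st("p")
```

```text
tipped t25.2 pos [ 0.4683 -0.2437  0.2444] F [ 0.2  0.  -2.1] open 0.198
p t25.9 pos [ 0.4687 -0.2432  0.2437] F [-0.6 -0.  -1.9] open 0.196
```

View pics/s5.png

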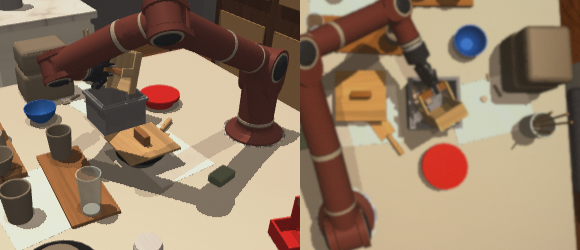

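The tray is tipped well past 1.1 rad over the mouth, and the weight reading dropped by about 1.3 N. Nothing spilled is visible around the tub. I'll level the tray, carry it above the board and look into the tub.

Run:
```python
from h import *
yw=-2.6;T=np.array([.401,-.284,0]);d=np.array([np.cos(yw),np.sin(yw),0])
def go(pq,v):
    try: arm.line_to(pq[0],v,ori=pq[1])
    except arm.MotionError as e: print(e); arm.movep(*pq)
L=T+.025*d
go(pour(L+[0,0,.155],yw,1.3,-1),.15)
go(pour(L+[0,0,.22],yw,.7,-1),.12)
go(pour(L+[0,0,.22],yw,0,-1),.15);st("level")
go(tcp([.56,-.12,.30],-2.9,0,-1),.2)
M=np.array([.6646,-.0187,.0]);by=-.044-np.pi
go(tcp(M+[0,0,.27],by,0,-1),.2);st("above board");print(np.round(arm.read_joint_positions(),2))
s,t=snapshot("scene"),snapshot("top");cv2.imwrite("pics/s6r.png",s);cv2.imwrite("pics/t6r.png",t)
a=cv2.resize(t[165:240,310:395],(453,400),interpolation=cv2.INTER_CUBIC);b=cv2.resize(s[120:200,190:275],(340,320),interpolation=cv2.INTER_CUBIC)
o=np.zeros((600,793,3),np.uint8);o[:400,:453]=a;o[:320,453:]=b;o[350:600,460:790]=s[60:310,60:390];o[400:600,:460]=cv2.resize(t[60:235,60:460],(460,200))
cv2.imwrite("pics/c6.png",o)
```

```text
level t28.3 pos [ 0.318  -0.3339  0.3595] F [ 0.9  0.1 -3.1] open 0.195
above board t31.0 pos [ 0.6638 -0.0206  0.3245] F [-0.4 -0.2 -1.5] open 0.201
[-0.43  0.75  0.87  1.36 -0.57  1.29  0.41]
```

View pics/c6.png

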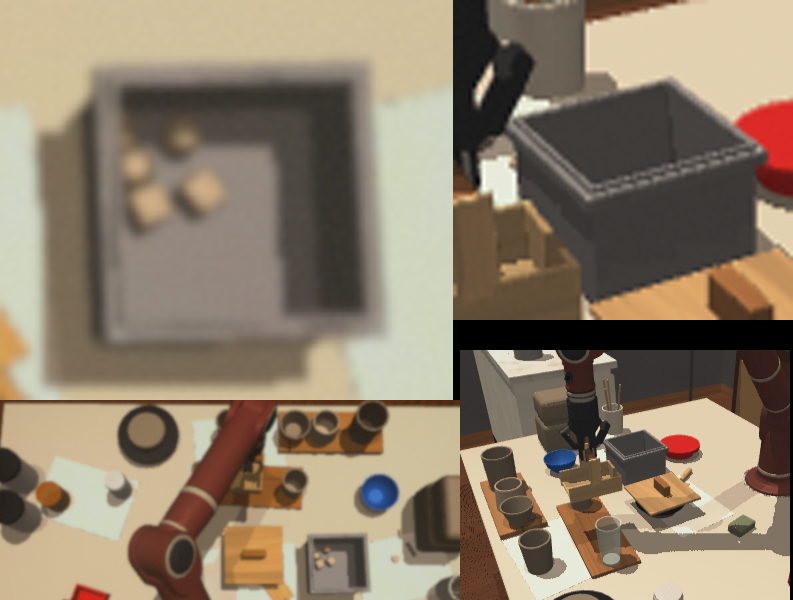

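All five lumps are in the tub: four clear ones, with the fifth partly hidden at (128,130) in the crop. The tray is empty. Placing it now.

Run:
```python
from h import *
C=(np.array([(92,65),(368,65),(385,335),(105,340)])/5.33-.4+[310,165]);w=ray("top",C,.116)
print("tub top",w.mean(0),w.round(3).tolist())
S=[(206,151.2),(244.7,140),(268.7,158.7),(223.7,169.5)];w=ray("scene",S,.116);print("tub scene",w.mean(0),w.round(3).tolist())
M=np.array([.6646,-.0187,.0]);by=-.044-np.pi
P=lambda z:tcp(M+[0,0,z],by,0,-1)[0]
arm.line_to(P(.125),.12);st("near")
arm.line_to(P(.1135),.03);st("touch")
cv2.imwrite("pics/s7.png",snapshot("scene"))
arm.move_gripper(1.0,60);st("rel")
arm.line_to(P(.22),.15);st("up")
arm.line_to(tcp([.55,-.02,.28],by,0,-1)[0],.2)
arm.movep(*tcp(WHEEL+GR+[0,0,.12],LY,0,1));st("over lid");print(np.round(arm.read_joint_positions(),2))
s,t=snapshot("scene"),snapshot("top");cv2.imwrite("pics/s8.png",s);cv2.imwrite("pics/t8.png",t)
b=cv2.resize(s[160:290,140:260],(554,600),interpolation=cv2.INTER_CUBIC);c=cv2.resize(t[105:165,215:335],(240,120))
o=np.zeros((600,796,3),np.uint8);o[:,:554]=b;o[:120,556:]=c;cv2.imwrite("pics/c8.png",o)
```

```text
tub top [ 0.39714673 -0.29470647] [[0.483, -0.204], [0.485, -0.38], [0.313, -0.385], [0.307, -0.21]]
tub scene [ 0.39930869 -0.2807245 ] [[0.481, -0.356], [0.318, -0.371], [0.315, -0.195], [0.483, -0.201]]
near t32.5 pos [ 0.6651 -0.019   0.18  ] F [ 0.7 -0.2 -1.8] open 0.196
touch t33.0 pos [ 0.6646 -0.0186  0.1673] F [-0.   0.3 -1.4] open 0.197
rel t33.7 pos [ 0.6646 -0.0187  0.1675] F [-0.5 -0.3  0.2] open 1.003
up t34.6 pos [ 0.6641 -0.0183  0.2729] F [-0.3  0.7 -0.6] open 1.002
over lid t36.0 pos [ 0.4297 -0.044   0.2628] F [0.9 0.4 0.2] open 1.000
[-0.59  0.47  0.92  2.09 -0.52  0.82  0.66]
```

View pics/c8.png

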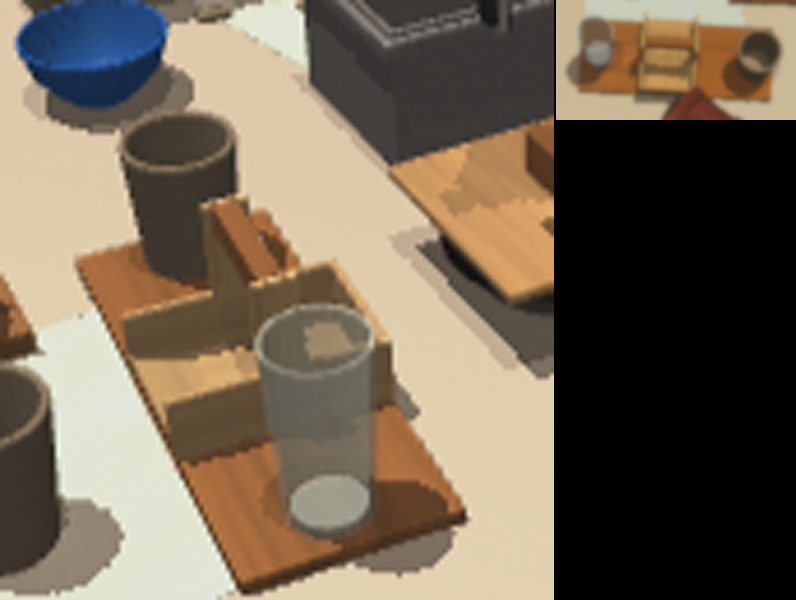

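The tray stands upright on the board between the pot (180,135 in the crop) and the tumbler (315,420). I'll check numerically that it is midway, then return the lid with a +2.5 mm x correction for the drag when it was first gripped.

Run:
```python
from h import *
t=cv2.imread("pics/t8.png")
k,r=blob("top",t,(245,105,305,160),(15,60,110),(22,165,255),.057);print("tray rim top",r,"px",k.min(0),k.max(0))
ex=ray("top",[[k[:,0].min(),130],[k[:,0].max()+0.,130]],.057);print(ex)
P=lambda o,dz:tcp(o+GR+[0,0,dz],LY,0,1)[0]
arm.line_to(P(WHEEL,0),.15);st("at")
arm.move_gripper(0.0,60);st("grip")
arm.line_to(P(WHEEL,.10),.12);st("lift")
L=LID+[.0025,0,0]
arm.line_to(P(L,.09),.15);arm.pause(.3)
arm.line_to(P(L,.015),.1);st("near")
arm.line_to(P(L,.001),.03);st("seat")
s,t=snapshot("scene"),snapshot("top");cv2.imwrite("pics/s9.png",s)
cv2.imwrite("pics/c9.png",np.hstack([cv2.resize(s[115:205,190:285],(400,379),interpolation=cv2.INTER_CUBIC),cv2.resize(t[100:240,215:395],(400,379),interpolation=cv2.INTER_CUBIC)]))
```

```text
tray rim top ((659.8587646484375, -21.935226440429688), (130.13751220703125, 141.6811981201172), 88.17788696289062) px [255 112] [292 150]
[[ 0.66398669  0.0454559 ]
 [ 0.66542422 -0.08881398]]
at t37.0 pos [ 0.4292 -0.0442  0.1434] F [0.5 1.  1. ] open 1.000
grip t37.6 pos [ 0.4288 -0.044   0.1434] F [-0.7  0.2  6.2] open 0.247
lift t38.6 pos [ 0.428  -0.0437  0.2423] F [ 0.1  0.5 -2. ] open 0.246
near t41.7 pos [ 0.3992 -0.2925  0.2235] F [ 1.4 -0.5 -3. ] open 0.246
seat t42.3 pos [ 0.399  -0.2921  0.2089] F [ 0.2  0.3 -3.1] open 0.246
```

View pics/c9.png

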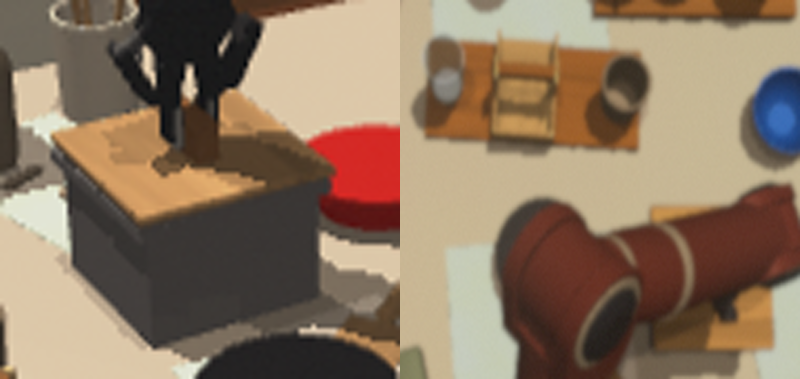

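Used 12 pictures, so from here I check numerically. The lid is at its seating height; before releasing it I'll check the tray's midway position in both cameras.

Run:
```python
from h import *
f=lambda p:np.array(p)/4.615-.4+[140,160]
w=ray("scene",f([(125,318),(168,400),(338,262),(388,340)]),.057)
print("scene tray corners",w.round(3).tolist(),w.mean(0),"pot",ray("scene",f((178,142)),.107),"tumb",ray("scene",f((315,340)),.137))
t0=cv2.imread("pics/top0.png");t=cv2.imread("pics/t8.png")
HS=cv2.cvtColor(t,cv2.COLOR_BGR2HSV)
D=cv2.absdiff(t0,t).max(2)
for r in range(112,152,3):
    m=np.where(D[r,245:305]>25)[0]+245
    v=HS[r,245:305];pl=np.where((v[:,0]>=15)&(v[:,1]<170)&(v[:,2]>120)&(D[r,245:305]>20))[0]+245
    print(r,m.min() if len(m) else None,m.max() if len(m) else None,"ply",pl.min() if len(pl) else None,pl.max() if len(pl) else None)
# row of V
for r in(126,141,145): print(r,HS[r,250:296,2].tolist())
```

```text
scene tray corners [[0.734, -0.058], [0.738, 0.033], [0.592, -0.049], [0.599, 0.044]] [ 0.66583826 -0.00764025] pot [[ 0.65555925 -0.16366945]] tumb [[0.67469611 0.12179388]]
112 259 260 ply 259 260
115 259 285 ply 259 285
118 259 281 ply 259 283
121 258 285 ply 258 285
124 256 285 ply 256 286
127 256 286 ply 256 286
130 256 284 ply 259 285
133 255 285 ply 259 280
136 253 283 ply 257 283
139 252 284 ply 256 284
142 252 281 ply 257 284
145 255 280 ply 257 283
148 255 285 ply 256 281
151 255 288 ply None None
126 [150, 150, 150, 151, 147, 134, 122, 140, 161, 149, 134, 132, 132, 133, 136, 137, 140, 141, 141, 142, 144, 145, 146, 148, 148, 147, 148, 149, 149, 148, 149, 149, 150, 155, 163, 167, 159, 154, 154, 153, 156, 155, 155, 155, 155, 156]
141 [151, 136, 108, 96, 94, 100, 125, 150, 141, 123, 120, 126, 129, 131, 133, 131, 132, 130, 128, 124, 123, 118, 115, 117, 116, 115, 112, 112, 112, 116, 118, 120, 133, 151, 160, 155, 155, 158, 160, 161, 162, 161, 163, 162, 162, 162]
145 [164, 160, 160, 159, 144, 128, 142, 165, 170, 175, 188, 197, 202, 203, 205, 204, 204, 202, 199, 196, 197, 201, 201, 203, 202, 199, 194, 186, 179, 184, 174, 145, 139, 154, 159, 155, 157, 161, 160, 161, 162, 160, 162, 163, 163, 163]
```

Both cameras agree that the tray stands about 14 mm too near the tumbler; the grip was off-centre along the bar. To keep the order, I'll put the lid back on the wheel, shift the tray, then return the lid.

Run:
```python
from h import *
P=lambda o,dz:tcp(o+GR+[0,0,dz],LY,0,1)
L=LID+[.0025,0,0]
arm.line_to(P(L,.07)[0],.15);arm.line_to(P(WHEEL,.10)[0],.2)
arm.line_to(P(WHEEL,.001)[0],.12);st("lid on wheel")
arm.move_gripper(1.0,60);arm.line_to(P(WHEEL,.11)[0],.2)
M=np.array([.6646,-.0187,.0]);by=-.044-np.pi
Q=lambda z,dy=0:tcp(M+[0,dy,z],by,0,-1)
arm.movep(*Q(.20));st("above tray")
arm.line_to(Q(.1135)[0],.12);arm.move_gripper(0.,60);st("grip")
arm.line_to(Q(.128)[0],.06);arm.line_to(Q(.128,-.0145)[0],.06);arm.line_to(Q(.1135,-.0145)[0],.04);st("shifted")
arm.move_gripper(1.0,60);arm.line_to(Q(.21,-.0145)[0],.2)
arm.movep(*P(WHEEL,.11));st("over lid")
s,t=snapshot("scene"),snapshot("top");cv2.imwrite("pics/s10.png",s);cv2.imwrite("pics/t10.png",t)
t8=cv2.imread("pics/t8.png");HS=cv2.cvtColor(t,cv2.COLOR_BGR2HSV)
for r in(126,145): print(r,HS[r,250:300,2].tolist())
```

```text
lid on wheel t45.4 pos [ 0.4289 -0.0445  0.1441] F [-0.1  0.  -2.9] open 0.248
above tray t47.7 pos [ 0.6634 -0.0196  0.253 ] F [ 0.4 -0.1  0.5] open 0.997
grip t49.2 pos [ 0.6649 -0.0188  0.1678] F [0.6 1.  1.1] open 0.201
shifted t50.5 pos [ 0.6649 -0.0328  0.1678] F [-0.5  1.4  3. ] open 0.200
over lid t52.7 pos [ 0.4301 -0.0438  0.2529] F [ 0.2 -0.7  0.2] open 0.999
126 [153, 152, 151, 151, 153, 152, 151, 152, 150, 137, 121, 137, 159, 148, 135, 132, 134, 134, 133, 138, 140, 141, 142, 141, 144, 144, 146, 148, 147, 147, 149, 150, 150, 151, 150, 150, 150, 153, 163, 172, 166, 160, 157, 156, 157, 155, 158, 157, 156, 158]
145 [166, 167, 166, 166, 163, 158, 158, 156, 144, 131, 146, 172, 173, 179, 190, 198, 203, 205, 206, 206, 205, 203, 200, 196, 199, 201, 202, 202, 202, 198, 185, 173, 177, 190, 178, 147, 137, 156, 168, 166, 163, 165, 163, 165, 164, 163, 163, 157, 140, 111]
```

The tray moved 4 px (14.5 mm). Its centre in the top view is now y ≈ -0.0286 against a pot–tumbler midpoint of -0.0276. Returning the lid.

Run:
```python
from h import *
P=lambda o,dz:tcp(o+GR+[0,0,dz],LY,0,1)[0]
L=LID+[.0025,0,0]
arm.line_to(P(WHEEL,0),.15);arm.move_gripper(0.0,60);st("grip")
arm.line_to(P(WHEEL,.10),.15);arm.line_to(P(L,.07),.18);arm.pause(.2)
arm.line_to(P(L,.012),.1);arm.line_to(P(L,.0),.03);st("seat")
arm.move_gripper(1.0,60);st("rel")
arm.line_to(P(L,.12),.2);arm.line_to(P(L,.12)+[.12,.18,.05],.3);st("clear")
s,t=snapshot("scene"),snapshot("top");s0,t0=cv2.imread("pics/scene0.png"),cv2.imread("pics/top0.png")
cv2.imwrite("pics/s11.png",s);cv2.imwrite("pics/t11.png",t)
for n,a in(("scene0",s0),("now",s)):
    k,r=blob("scene",a,(195,130,275,190),(5,110,90),(25,255,255),.130)
    print(n,np.round(r[0],1),np.round(r[1],1),round(r[2],2),cv2.approxPolyDP(k.reshape(-1,1,2),4,True)[:,0].tolist())
D=lambda a,b,x0,y0,x1,y1:float((cv2.absdiff(a,b)[y0:y1,x0:x1].max(2)>40).mean())
print("change pot",D(s0,s,165,183,194,205),"can",D(s0,s,250,292,286,350),"bowl",D(s0,s,142,158,178,186),"tumbler base",D(s0,s,200,255,224,280))
print(arm.read_time())
```

```text
grip t54.3 pos [ 0.4289 -0.044   0.1434] F [-0.8  0.6  5.7] open 0.251
seat t58.1 pos [ 0.3991 -0.292   0.2084] F [-1.1  2.7  4.9] open 0.251
rel t58.8 pos [ 0.399 -0.292  0.208] F [-0.  -0.6  0.2] open 0.994
clear t60.4 pos [ 0.5175 -0.1138  0.3773] F [-1.2 -0.2 -0.2] open 0.999
scene0 [ 401.7 -289.3] [185.6 201.3] 0.98 [[268, 156], [245, 137], [202, 147], [223, 168]]
now [ 402.4 -289.7] [181.9 200.2] 1.62 [[269, 155], [245, 136], [202, 147], [222, 167]]
change pot 0.06426332288401254 can 0.0 bowl 0.0 tumbler base 0.0
60.5083
```

Run:
```python
from h import *
s,s0=cv2.imread("pics/s11.png"),cv2.imread("pics/scene0.png")
m=cv2.absdiff(s0,s)[183:205,165:194].max(2)>40;y,x=np.where(m);print("pot diff px range",x.min()+165,x.max()+165,y.min()+183,y.max()+183)
print(ticket.finish_job())
```

```text
pot diff px range 182 191 199 204
the job is handed in; nothing more can be done
None
```

The job is done and handed in at about 60.5 s of the 72 s allowed; no verdict was reported.

**What I did:** I rested the lid on the black turntable, tipped the tray into the tub and stood it upright on the board. I then brought the lid back over the tub and, before releasing it, found the tray about 14 mm too near the tumbler. To keep the order, I put the lid back on the turntable, shifted the tray and seated the lid last.

**Last checks:**
- **Lumps:** A look into the tub showed five, one of them only partly visible. The tray looked empty.
- **Tray:** After the shift, the top view put it about 1 mm from midway between the pot and the tumbler.
- **Lid:** It met about 5 N of contact at the seated height. Its corners in the scene view match the starting picture to within 1 px, about 2 mm.
- **Can, bowl and tumbler:** The can, the bowl and the tumbler's base showed no change in the picture.
- **Pot:** 6% of its pixels changed, all in the lower-right corner of the patch checked. That is most likely the tray standing in front of it, because the pot itself was never touched.

**What disagreed:** The two cameras differed by about (5, 8) mm. I trusted the scene view, which agreed with the robot's own position. The final checks on the lid and the bystanders, and on the tray after its shift, were numerical only, because I had used all 12 pictures.

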